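Hold the bin lid on its seal for latching

TASK

Help me close the steel ingredient bin: fit the loose rectangular lid into the bin's mouth, and once it sits there and cannot spin, turn the month dial on the lid to 9. Then press the lid straight down on its rubber seal with a steady push of about 15 N (between 10 and 20 N) and keep it there while I snap the two side latches: finish while still pressing, do not let go. Keep the squeeze gentle enough not to crush the seal, and leave the other things where they stand.

Things in the scene. Friction and masses are not known exactly. Their poses are not given: they have to be found in the camera images.
- bin: open rectangular stainless bin, 130 mm (x) by 170 mm (y), 80 mm tall, walls 4 mm, heavy, does not move; rim flange 146 by 186 mm round its top; cinnamon sticks in it up to 50 mm. An open latch hangs on each short side (+y, -y), reaching 22 mm out from the wall, below 50 mm height. Origin: centre of its underside, z up.
- bin_mouth (a point): centre of the bin's mouth at rim height, 80 mm above the bin's underside. The opening is 122 (x) by 162 (y) mm.
- seal: rubber seal: a round bead, 10 mm thick, all along the bin's rim, its top 9 mm above the rim. Pressed, it sinks straight down as a spring of 3500 N/m (5 mm at 17.5 N) to a stop at 8 mm (28 N). Origin: centre of the bead's ring, 4 mm above the rim when unloaded; it sinks with the seal.
- lid: loose grey plastic lid, 148 mm (x) by 188 mm (y), 0.24 to 0.36 kg with its dial. Its plug below, 116 by 156 mm and 20 mm deep (narrowed in steps to 108 by 148 at the tip), enters the mouth; the plate above is 8 mm thick. Origin: centre of the plug's underside, on which it lies. It fits either way round, x along or against the bin's x. Resting on the seal, its origin is about 11 mm below the rim.
- dial_grip (a point): point on the dial's axis over the lid's centre, 46 mm above the lid's origin (18 mm above the plate's top); turns with the lid only. The dial is a black knob: a skirt 49 mm across, 5.6 mm high, with an upright grip bar on it, 14 mm wide, 45 mm long, top 31 mm above the plate. The bar's nose, narrowed to 8 mm, with a white line, is the pointer. Pinch the bar across its 14 mm to turn or lift.
- dial (a joint): dial angle in rad, clockwise from above, from the 12 mark: month m is at m x 0.5236 (9 at 4.712), with a click at each; it turns from 12 (0) up to 11, not past. Numerals stand as on a clock face, 12 at the lid's +x side, 3 at its -y side: at angle a the pointer points along (cos a, -sin a) in the lid's frame. Starts at 6, 7 or 8. About 0.08 N m turns it over a click.
- garlic: bystander: a head of garlic, 53 mm; origin at its underside
- salt_shaker: bystander: salt shaker, 44 mm across, 90 mm tall; origin at its underside
- small_bowl: bystander: small white bowl, 100 mm across, 46 mm tall; origin at its underside
- cork_jar: bystander: little corked jar, 43 mm across, 75 mm tall; origin at its underside
- dial_timer: bystander: white kitchen timer, 67 mm across, 61 mm tall; origin at its underside
- tomato_tin: bystander: food tin, 75 mm across, 58 mm tall; origin at its underside

How it is judged:
On the way, in this order (a step that is already met when the one before it is completed fails the run):
1. the lid sits level in the bin's mouth (z of lid in the frame of bin below 0.0715 m and horizontal distance between lid and bin below 0.005 m and angle between the x axis of lid and the x axis of bin, either way round below 0.08 rad and angle between lid's own z axis and vertical below 0.05 rad), for 0.2 s.
2. the month dial stands at 9 (value of joint dial between 4.562 and 4.862 rad), for 0.2 s.
At the end, for the whole second after the job is handed in: Through the last second the robot still presses the lid, at rest, level (within 0.05 rad) and centred in the mouth (within 5 mm and 0.08 rad), on its seal: 10 to 24 N between lid and seal, the lid's own 3 N included; the dial is within 0.15 rad of month 9 (all of step 2 and contact force between lid and seal between 10 and 24 N and contact force between any of the fingers, the arm and lid above 3 N and z of lid in the frame of bin below 0.0675 m and horizontal distance between lid and bin below 0.005 m and angle between the x axis of lid and the x axis of bin, either way round below 0.08 rad and angle between lid's own z axis and vertical below 0.05 rad and linear speed of lid below 0.02 m/s); the arm keeps its last pose, push and grip.
It fails at once if the seal is crushed: more than 35 N between lid and seal (contact force between lid and seal above 35 N).
It fails at once if a bystander is moved more than 30 mm (distance of any of garlic, salt_shaker, small_bowl, cork_jar, dial_timer, tomato_tin from where it was at the start of the episode above 0.03 m).
It also fails if it takes over 72 s, if anything falls off the work surface, if the arm or the gripper's body presses on something with over 40 N, if the wrist force passes 120 N, or if a joint passes its speed limit or range.

ROBOT

A 6-joint arm with a two-finger parallel gripper is mounted at the origin on a cart in front of the work surface, level with it; the furniture and walls round the work are solid. World frame = base frame: x ahead of the robot, y to its left, z up, the work surface at z = 0. Lengths are in m, angles in rad, forces in N, time in s.
With the tool pointing down it reaches from about 0.35 to 0.775 m from the base axis. Payload 7.3 kg.
Tool frame: the origin (TCP) lies on the mounting face of the last link; the fingertips stand 178 mm ahead of it and the grasp point (between the pads) lies 159 mm ahead of it (robot.grip_depth is the distance from the TCP to the grasp point, in m); z points along the fingers, y is the line along which they close (so a half turn about z gives the same grasp; the last joint's range is limited). The gripper opens to 92 mm and grips with 3 to 60 N. Pads are 19 mm wide; open, the fingers measure 130 mm over their backs; the gripper's body (75 mm by 190 mm) begins 47 mm behind the grasp point.
Start: joints at [1.116, 0.342, 1.524, -0, 1.275, -0.146], TCP at [0.16, 0.5, 0.405] pointing down, gripper open.
Joint ranges: [-2.53, 2.53], [-0.77, 2.02], [0.04, 2.7], [-1, 4.14], [0.28, 2.66], [-3.11, 3.11]. Speed limits (rad/s): [2.57, 2.57, 3.14, 3.14, 3.14, 3.14].

INTERFACE

Orientations are given as [roll, pitch, yaw] about the fixed x, y, z axes, in that order (R = Rz(yaw) Ry(pitch) Rx(roll)).
In Python, from cell import observe, cams, robot, models gives the robot as it stands.
- The arm moves only by the shell command python3 -m jog 'ROWS' [FORCE]. ROWS is JSON, a list of rows, each a list of 3 entries, a list of its own where there are three numbers: the shift along the tool's x, y, z each as a share of 0.4 m, from -1 to 1, then the turn about the tool's z as a share of pi rad, from -1 to 1, then the closure, from 0 (fully open) to 1 (shut). In form: [[[x, y, z], turn, jaw], ...]. A call has 1 to 12 rows; each row is the pose to reach, as a shift and turn from the pose commanded when the call began, along the tool's axes at that moment, turning the shorter way round; what a row does not reach only later rows make up. A row lasts 1/8 s, in which the tool goes at most 62.5 mm and 10.7 degrees, less where a joint would pass 70% of its speed; a pose out of reach is approached as far as the arm can. A call with a number of a shift or a turn outside -1 to 1 is refused whole. A call with a gripper value outside its range is refused whole. The fingers move at their own pace and stop on an object; FORCE is the grip in N (left out, the last holds). Time passes only in rows, so rows that repeat a pose let the fingers close. It gives the time, the measured TCP pose, the force, the opening and the grip force at its end, in the units of the state.
- observe(): the state, without advancing time (a new reading comes with each control period).
- cams.read_camera(name): name is "side" or "top"; returns the picture (480x640x3 uint8, red, green, blue); there is no depth.
- cams.camera_model(name): a dict with "camera_matrix" (3x3 intrinsics, pixels), "pose" (4x4, takes a point from camera to world coordinates). Camera axes: x right, y down, z forward; pixel columns grow to the right and rows downward; lengths in m; the calibration is good to about 2 mm. A picture is of the moment at which its call begins. camera_model takes no time and is no camera call.
- robot.hand_in(): hands the job in; it is judged then, once.
Trained networks look in the newest picture that a camera, given by its name, has taken for a name from the list of things; names that differ only in an ending like _2 or _b are one class to them, and where a whole thing is asked for, a point or a joint stands for the part that bears it (a point fixed in the world has none). Each returns a list of dicts, best first, with "confidence" (0 to 1); they miss things now and then, are a little off and sometimes report something else, mostly with a low value. They report only what shows in the picture. A call takes as long as a camera call.
- models.find_in(target, camera): "position" ([x, y, z] in m, in world coordinates, good to about 4 mm: the middle of the surface that is visible of it).
- models.pinpoint(target, camera): "position" ([x, y, z] in m, in world coordinates, good to about 4 mm: a listed point, or the origin of a listed thing).
The state is a dict: "time": time; "qpos": joint angles; "qvel": joint speeds; "joint_efforts": joint torques, N m; "tool_pos": TCP position; "tool_rot": TCP orientation; "contact_force": force on the tool from outside, world axes, zero at the start; "torque": the same for the moment, N m; "opening": finger opening in m; "grip_force": force on a finger pad.
Only numpy, scipy, OpenCV 4.12 (cv2) and the standard library are available. Lean on these libraries where they do the work, as an engineer would, in place of code of your own. Each camera call takes 0.05 s, during which the arm holds its last target. There are 200 camera calls.

## Working session

There is one attempt and no reset: what is moved stays moved. The work goes in short steps, Python scripts to look and compute and a shell command to move; the robot and the scene stay as the last step left them, time stands still between calls to the robot, and variables do not carry over. Pictures are saved under pics/ and viewed, at most 10 in all, crops included, and the job is handed in when it is done.

```bash
ls; mkdir -p pics; python3 - <<'E'
from cell import observe,cams,robot,models
import cv2,numpy as np
s=observe();print(s)
for c in("side","top"):
    im=cams.read_camera(c);cv2.imwrite(f"pics/{c}0.png",im[:,:,::-1])
    m=cams.camera_model(c);print(c,np.round(m["camera_matrix"],1).tolist(),np.round(m["pose"],3).tolist())
    for t in("bin_mouth","bin","lid","dial_grip","garlic","salt_shaker","small_bowl","cork_jar","dial_timer","tomato_tin"):
        print(t,[(np.round(d["position"],3).tolist(),round(d["confidence"],2)) for d in models.pinpoint(t,c)[:2]])
E
```

```text
pics
{'time': 0.0, 'qpos': array([ 1.11599632e+00,  3.42714537e-01,  1.52501150e+00,  4.16294424e-06,
        1.27537712e+00, -1.46018353e-01]), 'qvel': array([ 0.0007274 , -0.00105622, -0.00219666,  0.00049997,  0.00051554,
       -0.00021935]), 'joint_efforts': array([ 6.04382421e-04, -4.31247711e+01, -2.44216883e+01,  7.17212283e-02,
        5.60665573e-02, -1.83836064e-04]), 'tool_pos': array([0.15947529, 0.5000539 , 0.40405093]), 'tool_rot': array([-3.14009880e+00, -2.23716450e-04,  2.83280962e+00]), 'contact_force': array([-0.18618392,  0.01060167,  0.52443824]), 'torque': array([ 0.01510443, -0.00641708, -0.02549741]), 'grip_force': 0.0, 'opening': 0.09198868823558148}
side [[614.5, 0.0, 329.7], [0.0, 614.5, 240.8], [0.0, 0.0, 1.0]] [[-0.129, -0.585, 0.8, -0.96], [-0.991, 0.094, -0.091, 0.22], [-0.022, -0.805, -0.593, 1.2], [0.0, 0.0, 0.0, 1.0]]
bin_mouth [([0.546, 0.258, 0.077], 0.74), ([0.395, 0.015, -0.0], 0.7)]
bin [([0.545, 0.257, 0.003], 0.94), ([0.394, 0.016, 0.004], 0.6)]
lid [([0.51, -0.264, 0.001], 0.6)]
dial_grip [([0.509, -0.267, 0.045], 0.67), ([0.545, 0.257, -0.0
[... 291 characters left out ...]
1, 0.009, -0.001], 0.6)]
tomato_tin [([0.724, -0.238, 0.002], 0.87)]
top [[614.4, 0.0, 322.0], [0.0, 614.4, 234.4], [0.0, 0.0, 1.0]] [[-0.099, -0.971, 0.217, 0.181], [-0.995, 0.098, -0.016, 0.058], [-0.006, -0.217, -0.976, 1.749], [0.0, 0.0, 0.0, 1.0]]
bin_mouth [([0.547, 0.26, 0.08], 0.76)]
bin [([0.543, 0.258, -0.002], 0.97)]
lid [([0.511, -0.268, 0.004], 0.79)]
dial_grip [([0.51, -0.264, 0.042], 0.83)]
garlic [([0.392, 0.013, 0.003], 0.71)]
salt_shaker [([0.581, -0.003, -0.001], 0.78)]
small_bowl [([0.416, 0.543, -0.001], 0.88)]
cork_jar [([0.717, 0.008, -0.003], 0.64), ([0.583, -0.006, -0.002], 0.51)]
dial_timer [([0.378, -0.466, -0.005], 0.6)]
tomato_tin [([0.72, -0.235, -0.001], 0.63)]
```

View pics/top0.png

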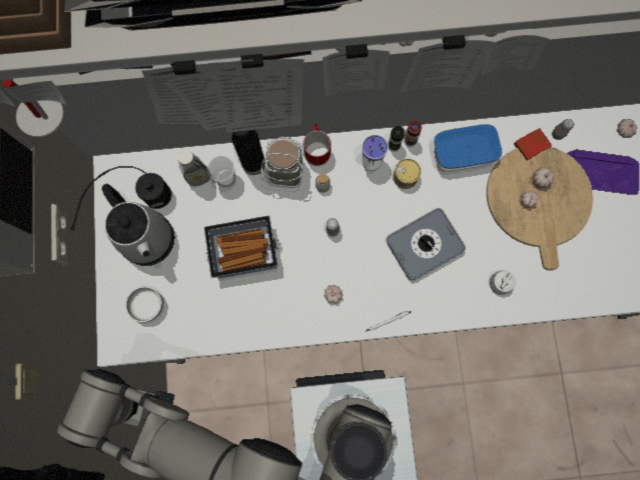

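View pics/side0.png

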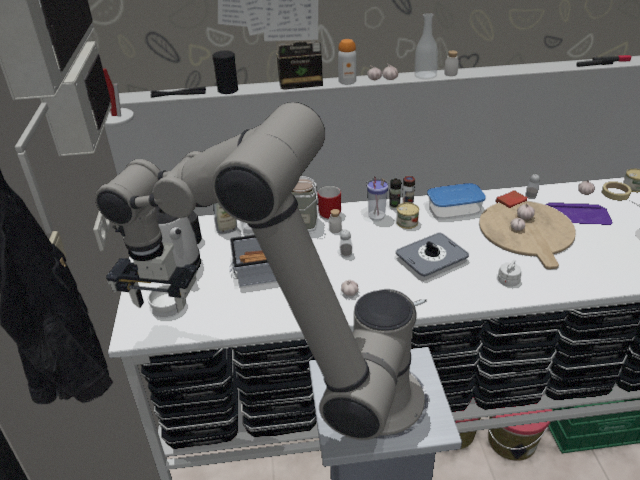

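The top view shows the bin at about (241,247), the lid at (426,244) turned, and the dial in its centre. Next I rectify both onto their known planes.

```bash
cat > h.py <<'E'
from cell import observe,cams,robot,models
import cv2,numpy as np
def px(c,P):
    m=cams.camera_model(c);T=np.linalg.inv(m["pose"]);q=m["camera_matrix"]@(T[:3,:3]@np.asarray(P,float).T+T[:3,3:])
    return (q[:2]/q[2]).T
def rect(im,c,x,y,z,h,n):   # view: up=+x, left=+y ; half size h m -> n px
    P=[[x+h,y+h,z],[x+h,y-h,z],[x-h,y-h,z],[x-h,y+h,z]]
    H=cv2.getPerspectiveTransform(px(c,P).astype(np.float32),np.float32([[0,0],[n,0],[n,n],[0,n]]))
    return cv2.warpPerspective(im,H,(n,n),flags=cv2.INTER_CUBIC)
E
python3 - <<'E'
from h import *
t=cv2.imread("pics/top0.png");s=cv2.imread("pics/side0.png")
a=rect(t,"top",.51,-.266,.028,.15,400);b=rect(t,"top",.545,.258,.085,.15,400)
d=rect(t,"top",.51,-.266,.056,.04,200);e=rect(s,"side",.51,-.266,.056,.04,200)
cv2.imwrite("pics/r0.png",np.vstack([np.hstack([a,b]),np.hstack([d,e,np.zeros((200,400,3),np.uint8)])]))
for im,n,x,y,sc in((a,"lid",.51,-.266,.3/400),(b,"bin",.545,.258,.3/400)):
    g=cv2.cvtColor(im,cv2.COLOR_BGR2GRAY)
    k=cv2.morphologyEx((g<135).astype(np.uint8),cv2.MORPH_CLOSE,np.ones((15,15)));k=cv2.morphologyEx(k,cv2.MORPH_OPEN,np.ones((25,25)))
    for c in cv2.findContours(k,0,2)[0]:
        if cv2.contourArea(c)<8000: continue
        r=cv2.minAreaRect(c);B=(cv2.boxPoints(r)-200)*sc
        print(n,"xy",x-(r[0][1]-200)*sc,y-(r[0][0]-200)*sc,"size",np.array(r[1])*sc,"ang",r[2],[(round(float(x-p[1]),3),round(float(y-p[0]),3)) for p in B])
E
```

```text
lid xy 0.5034801864624023 -0.26068944931030275 size [0.15564064 0.19302251] ang 66.32439422607422 [(0.536, -0.141), (0.614, -0.318), (0.471, -0.38), (0.393, -0.204)]
bin xy 0.5252750778198243 0.2524987564086914 size [0.18009422 0.20038099] ang 85.71085357666016 [(0.608, 0.359), (0.623, 0.159), (0.443, 0.146), (0.428, 0.346)]
```

View pics/r0.png

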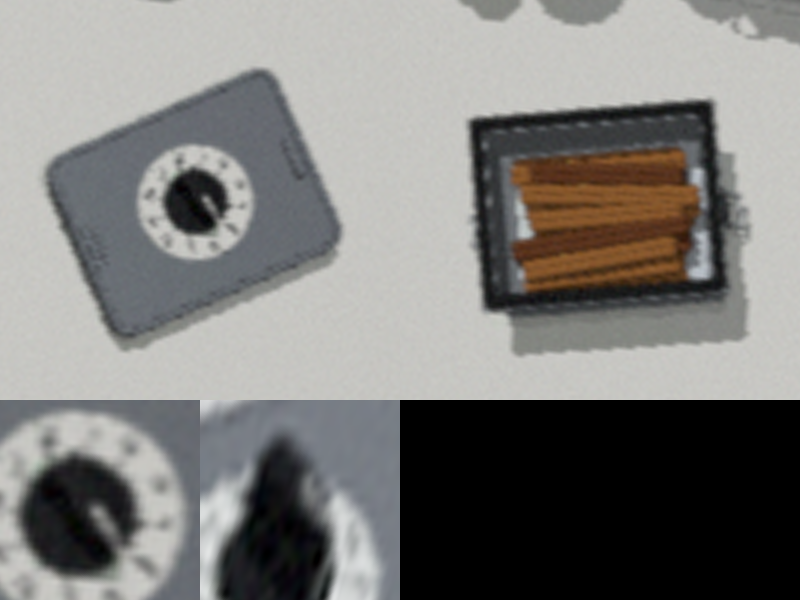

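Left panel: the lid, with its long edge rising to the right by about 24° and the pointer line toward lower right. Right panel: the bin, with its seal's black frame turned about 4.5°. Next I fit both more sharply, free of shadow, and overlay the month hypotheses.

```bash
python3 - <<'E'
from h import *
from scipy.optimize import minimize
t=cv2.imread("pics/top0.png");s=cv2.imread("pics/side0.png")
def box(x,y,yaw,w,l,z):
    c,si=np.cos(yaw),np.sin(yaw)
    return np.array([[x+c*a-si*b,y+si*a+c*b,z] for a,b in((w,l),(w,-l),(-w,-l),(-w,l))])
def fit(ims,x0,half,z,inner=None,d=.004):
    G=[(c,cv2.cvtColor(i,cv2.COLOR_BGR2GRAY).astype(np.float32)) for c,i in ims]
    def edge(p,w,l):   # mean gray along a box outline
        B=box(*p,w,l,z);L=np.vstack([B[i]+np.linspace(.1,.9,60)[:,None]*(B[(i+1)%4]-B[i]) for i in range(4)]);v=[]
        for c,g in G:
            q=px(c,L).astype(np.float32);v.append(cv2.remap(g,q[:,:1],q[:,1:],1).mean())
        return np.mean(v)
    f=lambda p:edge(p,half[0]-d,half[1]-d)-edge(p,half[0]+d,half[1]+d)
    best=min((minimize(f,np.add(x0,[dx,dy,da]),method="Nelder-Mead",options=dict(initial_simplex=np.add(np.add(x0,[dx,dy,da]),[[0,0,0],[.004,0,0],[0,.004,0],[0,0,.04]]))) for dx in(-.005,.005) for dy in(-.005,.005) for da in(-.04,.04)),key=lambda r:r.fun)
    return best.x.round(4),best.fun
for n,i in(("top",[("top",t)]),("side",[("side",s)]),("both",[("top",t),("side",s)])):
    print(n,"lid",fit(i,[.51,-.266,.41],(.074,.094),.026))
    print(n,"bin",fit(i,[.545,.258,.08],(.073,.093),.082))
x,y,yaw=fit([("top",t)],[.51,-.266,.41],(.074,.094),.026)[0]
out=[]
for c,im in(("top",t),("side",s)):
    q=px(c,[[x,y,.03]])[0];x0,y0=(q-16).astype(int)
    cr=cv2.resize(im[y0:y0+33,x0:x0+33],(264,264),interpolation=cv2.INTER_CUBIC);row=[cr]
    for m in(6,7):
        k=cr.copy();a=yaw-m*np.pi/6;u=np.array([np.cos(a),np.sin(a),0])
        Q=px(c,[np.array([x,y,.059])+.0225*u*j for j in(-1,0,1)]);Q=((Q-[x0,y0]+.5)*8).astype(int)
        cv2.line(k,Q[0].tolist(),Q[1].tolist(),(0,255,0),1);cv2.line(k,Q[1].tolist(),Q[2].tolist(),(0,0,255),1);row.append(k)
    out.append(np.hstack(row))
cv2.imwrite("pics/d1.png",np.vstack(out))
E
```

```text
top lid (array([ 0.5069, -0.2598,  0.4134]), np.float64(-73.2517318725586))Traceback (most recent call last):
  File "<stdin>", line 19, in <module>
  File "<stdin>", line 15, in fit
  File "<stdin>", line 15, in <genexpr>
    res = _minimize_neldermead(fun, x0, args, callback, bounds=bounds,
                               **options)
    fxc = func(xc)
    fx = function(np.copy(x), *(wrapper_args + args))
  File "<stdin>", line 14, in <lambda>
  File "<stdin>", line 12, in edge
  File "h.py", line 4, in px
    m=cams.camera_model(c);T=np.linalg.inv(m["pose"]);q=m["camera_matrix"]@(T[:3,:3]@np.asarray(P,float).T+T[:3,3:])
ValueError: time passes only in moves, steps and waits
```

```bash
sed -i 's/^def px/M={c:cams.camera_model(c) for c in("side","top")}\ndef px/; s/m=cams.camera_model(c);T/m=M[c];T/' h.py
cat > fit.py <<'E'
from h import *
from scipy.optimize import minimize
def box(x,y,yaw,w,l,z):
    c,si=np.cos(yaw),np.sin(yaw)
    return np.array([[x+c*a-si*b,y+si*a+c*b,z] for a,b in((w,l),(w,-l),(-w,-l),(-w,l))])
def fit(ims,x0,half,z,d=.004,s=.005):
    G=[(c,cv2.cvtColor(i,cv2.COLOR_BGR2GRAY).astype(np.float32)) for c,i in ims]
    def edge(p,w,l):   # mean gray along a box outline
        B=box(*p,w,l,z);L=np.vstack([B[i]+np.linspace(.1,.9,60)[:,None]*(B[(i+1)%4]-B[i]) for i in range(4)]);v=[]
        for c,g in G:
            q=px(c,L).astype(np.float32);v.append(cv2.remap(g,q[:,:1],q[:,1:],1).mean())
        return np.mean(v)
    f=lambda p:edge(p,half[0]-d,half[1]-d)-edge(p,half[0]+d,half[1]+d)
    best=min((minimize(f,np.add(x0,[dx,dy,da]),method="Nelder-Mead",options=dict(initial_simplex=np.add(np.add(x0,[dx,dy,da]),[[0,0,0],[.004,0,0],[0,.004,0],[0,0,.04]]))) for dx in(-s,s) for dy in(-s,s) for da in(-.04,.04)),key=lambda r:r.fun)
    return best.x.round(4),best.fun
E
python3 - <<'E'
from fit import *
t=cv2.imread("pics/top0.png");s=cv2.imread("pics/side0.png")
for n,i in(("top",[("top",t)]),("side",[("side",s)]),("both",[("top",t),("side",s)])):
    print(n,"lid",fit(i,[.51,-.266,.41],(.074,.094),.026))
    if n=="top":print(n,"bin",fit(i,[.545,.258,.08],(.073,.093),.082))
x,y,yaw=.51,-.265,.413
out=[]
for c,im in(("top",t),("side",s)):
    q=px(c,[[x,y,.03]])[0];x0,y0=(q-16).astype(int)
    cr=cv2.resize(im[y0:y0+33,x0:x0+33],(264,264),interpolation=cv2.INTER_CUBIC);row=[cr]
    for m in(6,7):
        k=cr.copy();a=yaw-m*np.pi/6;u=np.array([np.cos(a),np.sin(a),0])
        Q=px(c,[np.array([x,y,.059])+.0225*u*j for j in(-1,0,1)]);Q=((Q-[x0,y0]+.5)*8).astype(int)
        cv2.line(k,Q[0].tolist(),Q[1].tolist(),(0,255,0),1);cv2.line(k,Q[1].tolist(),Q[2].tolist(),(0,0,255),1);row.append(k)
    out.append(np.hstack(row))
cv2.imwrite("pics/d1.png",np.vstack(out))
E
```

```text
top lid (array([ 0.5069, -0.2598,  0.4134]), np.float64(-73.2517318725586))
top bin (array([0.5412, 0.2598, 0.0785]), np.float64(-110.35735321044922))
side lid (array([ 0.5101, -0.2645,  0.4165]), np.float64(-38.103981018066406))
both lid (array([ 0.5075, -0.2607,  0.4088]), np.float64(-50.62248992919922))
```

View pics/d1.png

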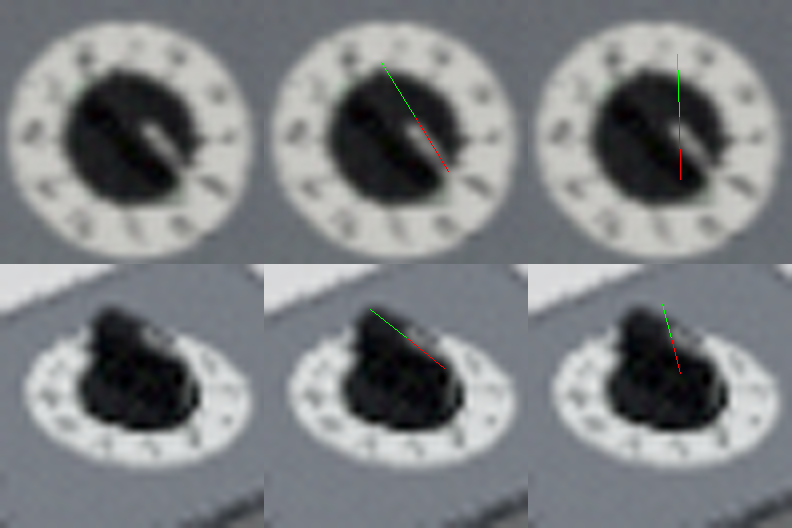

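The pointer line lies on the month 6 overlay, so the lid's yaw is about 0.413 and the dial stands at 6. To leave room for the +90° turn later, I'll grasp with the tool's x at yaw 0.41+π.

```bash
cat > to.py <<'E'
import sys,numpy as np
from cell import observe
from scipy.spatial.transform import Rotation as R
def to(x,y,z,yaw):
    s=observe();r=R.from_euler("xyz",s["tool_rot"]);d=r.inv().apply(np.array([x,y,z])-s["tool_pos"])/.4
    w=(s["tool_rot"][2]-yaw+np.pi)%(2*np.pi)-np.pi
    print("pos",s["tool_pos"].round(4),"rot",s["tool_rot"].round(3),"F",s["contact_force"].round(1),"open",round(s["opening"],4),"-> shares",d.round(4),"turn",round(w/np.pi,4))
if __name__=="__main__": to(*map(float,sys.argv[1:]))
E
python3 -m jog '[[[-0.837,-0.651,0],-0.229,0],[[-0.837,-0.651,0],-0.229,0],[[-0.837,-0.651,0],-0.229,0],[[-0.837,-0.651,0],-0.229,0],[[-0.837,-0.651,0],-0.229,0],[[-0.837,-0.651,0],-0.229,0],[[-0.837,-0.651,0],-0.229,0],[[-0.837,-0.651,0],-0.229,0],[[-0.837,-0.651,0],-0.229,0]]'
python3 to.py .509 -.264 .28 -2.73
```

```text
time: 2.22
tool_pos: [0.4, 0.1493, 0.4047]
tool_rot: [3.141, 0.0, -2.734]
contact_force: [-0.9, -0.5, -0.2]
opening: 0.0918
grip_force: 0.0
pos [0.4    0.1493 0.4047] rot [ 3.141  0.    -2.734] F [-0.9 -0.5 -0.2] open 0.0918 -> shares [ 0.1593 -1.0567  0.3116] turn -0.0013
```

```bash
python3 -m jog '[[[0.159,-1,0.1],0,0],[[0.159,-1,0.1],0,0],[[0.159,-1,0.1],0,0],[[0.159,-1,0.1],0,0],[[0.159,-1,0.1],0,0],[[0.159,-1,0.1],0,0],[[0.159,-1,0.1],0,0],[[0.159,-1,0.1],0,0],[[0.159,-1,0.1],0,0]]'
python3 to.py .509 -.264 .34 -2.73
python3 - <<'E'
from h import *
for c in("side","top"):
    im=cams.read_camera(c);cv2.imwrite(f"pics/{c}1.png",im[:,:,::-1])
    for t in("bin_mouth","bin","seal","lid","dial_grip"):
        print(c,t,[(np.round(d["position"],3).tolist(),round(d["confidence"],2)) for d in models.pinpoint(t,c)[:1]])
E
```

```text
time: 3.35
tool_pos: [0.5008, -0.2402, 0.3646]
tool_rot: [3.14, -0.0, -2.73]
contact_force: [-0.2, -0.5, 1.2]
opening: 0.0922
grip_force: 0.0
pos [ 0.5008 -0.2402  0.3646] rot [ 3.14 -0.   -2.73] F [-0.2 -0.5  1.2] open 0.0922 -> shares [ 0.0052 -0.0628  0.0614] turn 0.0001
side bin_mouth [([0.546, 0.261, 0.079], 0.73)]
side bin [([0.544, 0.256, -0.001], 0.62)]
side seal [([0.54, 0.257, 0.082], 0.61)]
side lid [([0.514, -0.265, -0.001], 0.61)]
side dial_grip [([0.511, -0.265, 0.044], 0.56)]
top bin_mouth [([0.544, 0.259, 0.082], 0.83)]
top bin [([0.547, 0.257, 0.003], 0.89)]
top seal []
top lid [([0.513, -0.268, 0.002], 0.91)]
top dial_grip [([0.51, -0.263, 0.043], 0.96)]
```

```bash
python3 to.py .5105 -.265 .214 -2.73
python3 -m jog '[[[0.003,-0.065,0.15],0,0.4],[[0.003,-0.065,0.2],0,0.4],[[0.003,-0.065,0.3],0,0.4],[[0.003,-0.065,0.35],0,0.4],[[0.003,-0.065,0.376],0,0.4],[[0.003,-0.065,0.376],0,0.4],[[0.003,-0.065,0.376],0,0.4]]'
python3 to.py .5105 -.265 .214 -2.73
python3 - <<'E'
from h import *
s=[cv2.resize(cams.read_camera(c)[:,:,::-1][110:330,330:520],None,fx=2,fy=2,interpolation=2) for c in("side","top")]
cv2.imwrite("pics/g.png",np.hstack(s))
E
```

```text
pos [ 0.5007 -0.2418  0.3647] rot [ 3.142  0.    -2.731] F [-0.1  0.2  0.1] open 0.0914 -> shares [ 0.0008 -0.063   0.3768] turn -0.0003
time: 4.82
tool_pos: [0.5103, -0.2663, 0.2153]
tool_rot: [-3.14, 0.001, -2.731]
contact_force: [-0.3, -0.6, -0.2]
opening: 0.0556
grip_force: 0.0
pos [ 0.5103 -0.2663  0.2153] rot [-3.140e+00  1.000e-03 -2.731e+00] F [-0.3 -0.6 -0.2] open 0.0556 -> shares [-0.0017  0.0028  0.0032] turn -0.0003
```

View pics/g.png

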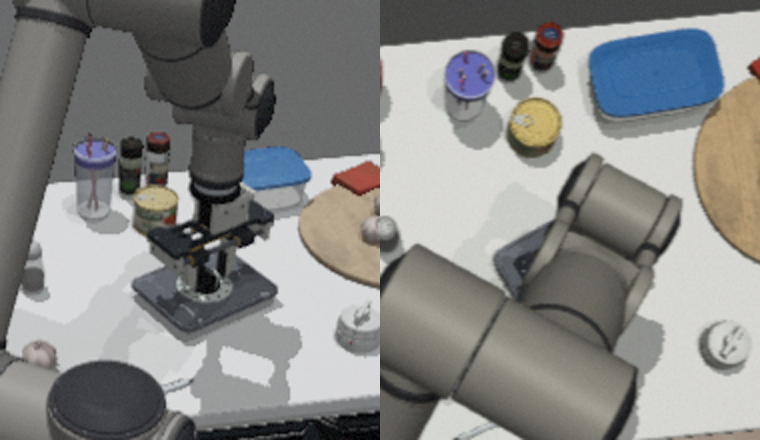

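The side view shows the fingers straddling the dial bar near (210,275) in the crop, with the lid flat beneath. Next I close gently, then firm up and lift.

```bash
python3 -m jog '[[[0,0,0.003],0,0.6],[[0,0,0.003],0,0.75],[[0,0,0.003],0,0.85],[[0,0,0.003],0,1],[[0,0,0.003],0,1],[[0,0,0.003],0,1]]' 15
python3 -m jog '[[[0,0,0],0,1],[[0,0,0],0,1],[[0,0,0],0,1],[[0,0,0],0,1]]' 40
python3 to.py .5105 -.265 .364 -2.73
```

```text
time: 5.68
tool_pos: [0.51, -0.266, 0.2131]
tool_rot: [3.141, 0.0, -2.731]
contact_force: [-0.0, 0.3, -0.2]
opening: 0.014
grip_force: 14.9
time: 6.18
tool_pos: [0.51, -0.266, 0.2131]
tool_rot: [3.141, 0.0, -2.731]
contact_force: [-0.3, 0.8, -0.1]
opening: 0.0137
grip_force: 39.9
pos [ 0.51   -0.266   0.2131] rot [ 3.141  0.    -2.731] F [-0.3  0.8 -0.1] open 0.0137 -> shares [-0.0022  0.0019 -0.3774] turn -0.0003
```

```bash
python3 -m jog '[[[0,0,-0.02],0,1],[[0,0,-0.06],0,1],[[0,0,-0.12],0,1],[[0,0,-0.18],0,1],[[0,0,-0.24],0,1],[[0,0,-0.3],0,1],[[0,0,-0.35],0,1],[[0,0,-0.38],0,1],[[0,0,-0.39],0,1],[[0,0,-0.39],0,1]]'
python3 to.py .527 0 .366 -2.895
python3 to.py .5443 .258 .366 -3.06
```

```text
time: 7.42
tool_pos: [0.5099, -0.2661, 0.3689]
tool_rot: [3.141, -0.0, -2.731]
contact_force: [0.1, -0.2, -3.7]
opening: 0.0135
grip_force: 39.9
pos [ 0.5099 -0.2661  0.3689] rot [ 3.141 -0.    -2.731] F [ 0.1 -0.2 -3.7] open 0.0135 -> shares [-0.3047  0.5928  0.0074] turn 0.0522
pos [ 0.5099 -0.2661  0.3689] rot [ 3.141 -0.    -2.731] F [ 0.1 -0.2 -3.7] open 0.0135 -> shares [-0.6018  1.1669  0.0075] turn 0.1047
```

```bash
python3 -m jog '[[[-0.015,0.03,0],0.003,1],[[-0.04,0.08,0],0.008,1],[[-0.075,0.15,0],0.015,1],[[-0.12,0.23,0],0.02,1],[[-0.16,0.31,0],0.027,1],[[-0.2,0.39,0],0.035,1],[[-0.24,0.47,0],0.042,1],[[-0.275,0.535,0],0.047,1],[[-0.295,0.575,0],0.051,1],[[-0.305,0.593,0],0.052,1],[[-0.305,0.593,0],0.052,1]]'
python3 to.py .5443 .258 .366 -3.06
```

```text
time: 8.8
tool_pos: [0.527, 0.0006, 0.3688]
tool_rot: [3.141, -0.001, -2.893]
contact_force: [0.8, -0.2, -1.7]
opening: 0.0133
grip_force: 39.9
pos [0.527  0.0006 0.3688] rot [ 3.141e+00 -1.000e-03 -2.893e+00] F [ 0.8 -0.2 -1.7] open 0.0133 -> shares [-0.2     0.6132  0.007 ] turn 0.0531
```

```bash
python3 -m jog '[[[-0.01,0.03,0],0.003,1],[[-0.027,0.08,0],0.008,1],[[-0.05,0.15,0],0.015,1],[[-0.075,0.23,0],0.02,1],[[-0.1,0.31,0],0.027,1],[[-0.13,0.4,0],0.035,1],[[-0.155,0.48,0],0.042,1],[[-0.18,0.555,0],0.047,1],[[-0.195,0.595,0],0.051,1],[[-0.2,0.613,0],0.053,1],[[-0.2,0.613,0],0.053,1]]'
python3 to.py .5443 .258 .366 -3.06
python3 - <<'E'
from h import *
for c in("side","top"):
    im=cams.read_camera(c);cv2.imwrite(f"pics/{c}2.png",im[:,:,::-1])
    for t in("bin","bin_mouth","lid","dial_grip"):
        print(c,t,[(np.round(d["position"],3).tolist(),round(d["confidence"],2)) for d in models.pinpoint(t,c)[:1]])
s=[cv2.resize(cv2.imread(f"pics/{c}2.png")[a:a+200,b:b+190],None,fx=2,fy=2,interpolation=2) for c,a,b in(("side",130,170),("top",150,150))]
cv2.imwrite("pics/g2.png",np.hstack(s))
E
```

```text
time: 10.18
tool_pos: [0.5447, 0.2574, 0.3689]
tool_rot: [-3.141, -0.0, -3.061]
contact_force: [0.6, 0.1, -2.4]
opening: 0.0135
grip_force: 39.9
pos [0.5447 0.2574 0.3689] rot [-3.141 -0.    -3.061] F [ 0.6  0.1 -2.4] open 0.0135 -> shares [0.0008 0.0016 0.0073] turn -0.0002
side bin [([0.546, 0.257, -0.002], 0.94)]
side bin_mouth [([0.546, 0.259, 0.079], 0.89)]
side lid [([0.546, 0.263, 0.157], 0.86)]
side dial_grip [([0.549, 0.254, 0.203], 0.63)]
top bin [([0.722, -0.237, 0.003], 0.31)]
top bin_mouth []
top lid [([0.547, 0.252, 0.159], 0.98)]
top dial_grip [([0.544, 0.256, 0.199], 0.64)]
```

View pics/g2.png

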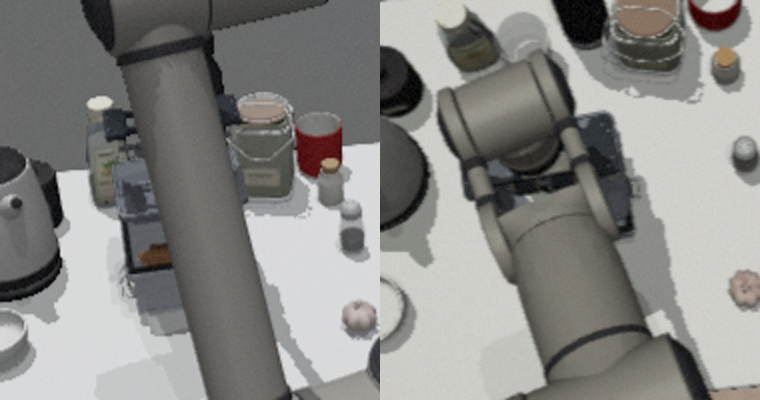

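Lid hangs level over the bin, and the measured offsets agree to about 1 mm. Lower to just above the seal, then slowly in.

```bash
python3 -m jog '[[[0,0.001,0.02],0,1],[[0,0.001,0.06],0,1],[[0,0.001,0.1],0,1],[[0,0.001,0.14],0,1],[[0,0.001,0.16],0,1],[[0,0.001,0.165],0,1]]'
python3 -m jog '[[[0,0,0.005],0,1],[[0,0,0.01],0,1],[[0,0,0.015],0,1],[[0,0,0.02],0,1],[[0,0,0.025],0,1],[[0,0,0.025],0,1]]'
```

```text
time: 11.42
tool_pos: [0.5447, 0.2578, 0.3024]
tool_rot: [-3.141, -0.001, -3.061]
contact_force: [0.5, 0.5, -2.9]
opening: 0.0135
grip_force: 39.9
time: 12.18
tool_pos: [0.5447, 0.2578, 0.2929]
tool_rot: [-3.142, -0.0, -3.061]
contact_force: [-0.3, -0.2, -2.2]
opening: 0.0138
grip_force: 39.9
```

```bash
python3 -m jog '[[[0,0,0.003],0,1],[[0,0,0.006],0,1],[[0,0,0.009],0,1],[[0,0,0.011],0,1],[[0,0,0.011],0,1]]'
```

```text
time: 12.8
tool_pos: [0.5447, 0.2578, 0.2886]
tool_rot: [3.142, -0.0, -3.061]
contact_force: [0.0, -0.5, -3.5]
opening: 0.014
grip_force: 39.9
```

```bash
python3 -m jog '[[[0,0,0.003],0,1],[[0,0,0.006],0,1],[[0,0,0.009],0,1],[[0,0,0.012],0,1],[[0,0,0.012],0,1]]'
```

```text
time: 13.42
tool_pos: [0.5447, 0.2578, 0.2838]
tool_rot: [3.142, -0.0, -3.061]
contact_force: [0.6, 0.4, -2.8]
opening: 0.014
grip_force: 39.9
```

```bash
python3 -m jog '[[[0,0,0.003],0,1],[[0,0,0.005],0,1],[[0,0,0.005],0,1],[[0,0,0.005],0,1]]'
```

```text
time: 13.92
tool_pos: [0.5447, 0.2578, 0.2819]
tool_rot: [3.142, 0.0, -3.061]
contact_force: [0.0, 0.6, -3.8]
opening: 0.0137
grip_force: 39.9
```

```bash
python3 -m jog '[[[0,0,0.002],0,1],[[0,0,0.0035],0,1],[[0,0,0.005],0,1],[[0,0,0.005],0,1],[[0,0,0.005],0,1]]'
```

```text
time: 14.55
tool_pos: [0.5447, 0.2578, 0.2802]
tool_rot: [3.141, 0.0, -3.061]
contact_force: [-2.5, -0.9, 2.6]
opening: 0.0138
grip_force: 39.9
```

The lid is bearing on the seal. Next I press slightly more so it stays put, then turn the dial by +90° (share 0.5).

```bash
python3 -m jog '[[[0,0,0.001],0,1],[[0,0,0.002],0,1],[[0,0,0.002],0,1],[[0,0,0.002],0,1]]'
python3 - <<'E'
from h import *
for c in("side","top"):
    im=cams.read_camera(c)
    for t in("bin_mouth","lid"):
        print(c,t,[(np.round(d["position"],3).tolist(),round(d["confidence"],2)) for d in models.pinpoint(t,c)[:1]])
E
```

```text
time: 15.05
tool_pos: [0.5447, 0.2578, 0.2795]
tool_rot: [3.141, 0.0, -3.061]
contact_force: [-2.6, -1.8, 5.3]
opening: 0.0143
grip_force: 39.9
side bin_mouth []
side lid [([0.548, 0.258, 0.066], 0.66)]
top bin_mouth []
top lid []
```

```bash
python3 -m jog '[[[0,0,0],0.02,1],[[0,0,0],0.06,1],[[0,0,0],0.1,1],[[0,0,0],0.14,1],[[0,0,0],0.17,1],[[0,0,0],0.17,1]]'
python3 -c "from cell import observe;s=observe();print(s['torque'],s['contact_force'],s['qpos'])"
```

```text
time: 16.1
tool_pos: [0.5449, 0.2583, 0.2796]
tool_rot: [3.14, 0.001, 2.689]
contact_force: [-1.0, 1.9, 5.1]
opening: 0.0138
grip_force: 40.0
[ 0.41512378  0.20802425 -0.08064939] [-0.96836682  1.87789728  5.10831567] [ 3.15374973e-01  5.99910485e-01  1.46531017e+00  1.00880647e-03
  1.07462509e+00 -8.03376220e-01]
```

```bash
python3 -m jog '[[[0,0,0],0.04,1],[[0,0,0],0.08,1],[[0,0,0],0.12,1],[[0,0,0],0.16,1],[[0,0,0],0.2,1],[[0,0,0],0.24,1],[[0,0,0],0.28,1],[[0,0,0],0.31,1],[[0,0,0],0.33,1],[[0,0,0],0.33,1],[[0,0,0],0.33,1]]'
python3 - <<'E'
from h import *
s=observe();print(s['torque'],s['tool_rot'])
for c in("side","top"):
    im=cams.read_camera(c);cv2.imwrite(f"pics/{c}3.png",im[:,:,::-1])
s=[cv2.resize(cv2.imread(f"pics/{c}3.png")[a:a+130,b:b+130],None,fx=3,fy=3,interpolation=2) for c,a,b in(("side",190,195),("top",180,175))]
cv2.imwrite("pics/g3.png",np.hstack(s))
E
```

```text
time: 17.48
tool_pos: [0.5451, 0.258, 0.2796]
tool_rot: [3.139, -0.001, 1.654]
contact_force: [1.3, 2.7, 4.8]
opening: 0.0136
grip_force: 40.0
[ 0.33032036 -0.27863712 -0.05243965] [ 3.13945868e+00 -7.27654272e-04  1.65361690e+00]
```

View pics/g3.png

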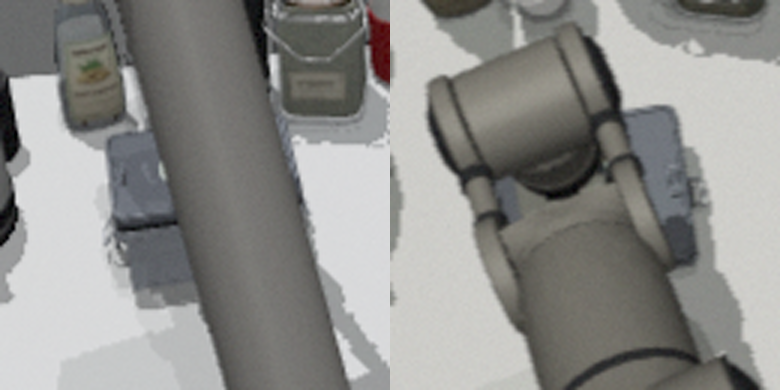

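The lid sits in the mouth in both views. Overlay check of its yaw and position using the expected outline:

```bash
python3 - <<'E'
from fit import *
out=[]
for c,a,b in(("side",190,195),("top",180,175)):
    k=cv2.resize(cv2.imread(f"pics/{c}3.png")[a:a+130,b:b+130],None,fx=3,fy=3,interpolation=2)
    for yaw,col in((.0785,(0,0,255)),(.02,(0,255,0))):
        Q=((px(c,box(.5453,.258,yaw,.074,.094,.095))-[b,a]+.5)*3).astype(np.int32)
        cv2.polylines(k,[Q],True,col,1)
    out.append(k)
cv2.imwrite("pics/o3.png",np.hstack(out))
E
```

```text
(no output)
```

View pics/o3.png

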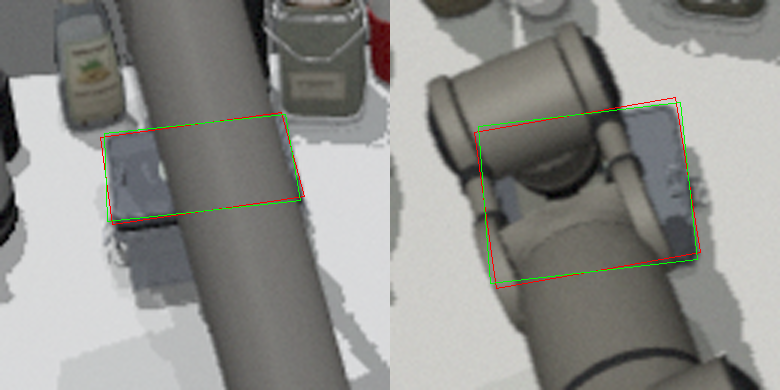

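The lid's right edge lies between the two outlines: yaw within about 0.03 rad of the bin's, well inside tolerance (the plug's play caps it near 0.04). Now press.

```bash
python3 -m jog '[[[0,0,0.001],0,1],[[0,0,0.002],0,1],[[0,0,0.003],0,1],[[0,0,0.004],0,1],[[0,0,0.005],0,1],[[0,0,0.005],0,1],[[0,0,0.005],0,1],[[0,0,0.005],0,1]]'
```

```text
time: 18.58
tool_pos: [0.545, 0.2579, 0.2782]
tool_rot: [3.139, -0.001, 1.653]
contact_force: [0.1, 2.5, 10.3]
opening: 0.0134
grip_force: 40.0
```

```bash
python3 -m jog '[[[0,0,0.001],0,1],[[0,0,0.002],0,1],[[0,0,0.0032],0,1],[[0,0,0.0032],0,1],[[0,0,0.0032],0,1],[[0,0,0.0032],0,1],[[0,0,0.0032],0,1],[[0,0,0.0032],0,1]]'
python3 -m jog '[[[0,0,0],0,1],[[0,0,0],0,1],[[0,0,0],0,1],[[0,0,0],0,1]]'
python3 - <<'E'
from h import *
for c in("side","top"):
    cams.read_camera(c);s=observe();print(s["contact_force"].round(1),s["tool_pos"].round(4))
    for t in("lid","seal","bin","garlic","salt_shaker"):
        print(c,t,[(np.round(d["position"],3).tolist(),round(d["confidence"],2)) for d in models.pinpoint(t,c)[:1]])
E
```

```text
time: 19.58
tool_pos: [0.545, 0.2579, 0.2774]
tool_rot: [3.139, -0.001, 1.653]
contact_force: [-0.3, 2.0, 12.3]
opening: 0.0135
grip_force: 40.0
time: 20.08
tool_pos: [0.545, 0.2579, 0.2774]
tool_rot: [3.139, -0.001, 1.653]
contact_force: [0.2, 2.7, 12.6]
opening: 0.0137
grip_force: 40.0
[-0.3  2.3 12.8] [0.545  0.2579 0.2774]
side lid [([0.548, 0.258, 0.064], 0.8)]
side seal []
side bin [([0.546, 0.257, 0.002], 0.75)]
side garlic [([0.393, 0.015, -0.0], 0.47)]
side salt_shaker [([0.583, -0.005, -0.0], 0.78)]
[-1.1  1.8 12.7] [0.545  0.2579 0.2774]
top lid []
top seal []
top bin [([0.721, 0.009, -0.005], 0.54)]
top garlic [([0.395, 0.012, 0.0], 0.53)]
top salt_shaker [([0.58, -0.005, 0.001], 0.51)]
```

```bash
python3 -c "
from cell import robot;print(robot.hand_in())"
```

```text
the job is handed in; nothing more can be done
None
```

I handed the job in with the lid seated in the bin's mouth, the dial turned from 6 to 9, and the arm still holding a steady push of about 12.7 N (about 16 N on the seal with the lid's weight); I set the dial by turning the gripped bar 90°, and the arm hid it from both cameras, so I couldn't confirm the 9 by sight.

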